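# Clear the inspection spot and show the self-timer to the camera

### The arm

A 6-joint arm with a two-finger parallel gripper is mounted at the origin on the work surface. World frame = base frame: x ahead of the robot, y to its left, z up, the work surface at z = 0. Lengths are in m, angles in rad, forces in N, time in s.
With the tool pointing down it reaches from about 0.425 to 0.95 m from the base axis. Payload 14.7 kg.
Tool frame: the origin (TCP) lies at the very end of the fingers, on their centre line; the grasp point (between the pads) lies 19 mm behind it; z points along the fingers, y is the line along which they close (so a half turn about z gives the same grasp; the last joint's range is limited). The gripper opens to 85 mm and grips with 20 to 120 N. Pads are 22 mm wide; open, the fingers measure 114 mm over their backs; the gripper's body (76 mm by 85 mm) begins 54 mm behind the grasp point. The pads swing forward as they close: fully open they stand 13 mm farther back than shut.
Start: joints at [-1.265, 0.48, 1.596, -0, 1.065, -0.047], TCP at [0.225, -0.61, 0.231] pointing down, gripper open.
Joint ranges: [-2.75, 2.75], [-0.82, 2.05], [0.23, 2.67], [-1.56, 4.7], [0.09, 2.69], [-2.92, 2.92]. Speed limits (rad/s): [1.89, 1.89, 2.39, 3.01, 3.01, 3.01].

### API

Orientations are given as [roll, pitch, yaw] about the fixed x, y, z axes, in that order (R = Rz(yaw) Ry(pitch) Rx(roll)).
In Python, from bench import manip, viewer, order gives the robot as it stands.
- The arm moves only by the tool carry_out, never from a script. Its argument "motion" is a list of rows, each a list of 3 entries, a list of its own where there are three numbers: the gripper command: -1 is shut, 1 is fully open, values between are in proportion, then the shift along the world's x, y, z scaled (see below), then the turn about the world's z scaled (see below). A call has 1 to 10 rows; each row shifts and turns the commanded pose from where the row before left it; what a row does not reach is not made up. The controller multiplies each number of a shift by 25 mm and each number of a turn by 5 degrees. A row lasts 1/12 s, in which the tool goes at most 41.7 mm and 7.16 degrees, less where a joint would pass 70% of its speed; a pose out of reach is approached as far as the arm can. A call with a number of a shift or a turn outside -1 to 1 is refused whole. A call with a gripper value outside its range is refused whole. The fingers move at their own pace and stop on an object; the grip force is fixed at half the most. Time passes only in rows, so rows that do not move let the fingers close. It gives the time, the measured TCP pose, the force, the opening and the grip force at its end, in the units of the state.
- manip.get_state(): the state, without advancing time (a new reading comes with each control period).
- viewer.get_image(name): name is "scene" or "side" or "wrist"; returns a dict with "frame" (480x640x3 uint8, red, green, blue), "camera_matrix" (3x3 intrinsics, pixels), "origin" and "rotation" of the camera in the world; the wrist camera has in their place "hand_eye" (4x4, takes a point from camera to tool coordinates, whose origin is the TCP and whose axes are the flange's). Camera axes: x right, y down, z forward; pixel columns grow to the right and rows downward; lengths in m; the calibration is good to about 2 mm. The wrist camera is an equidistant fisheye: a pixel r from the principal point sees the ray r / f radians off the axis. A picture is of the moment at which its call begins: read the wrist's pose just before it. There is no depth.
- order.finish_job(): hands the job in; it is judged then, once.
The state is a dict: "time_s": time; "joint_pos": joint angles; "joint_velocities": joint speeds; "tau": joint torques, N m; "eef_pos": TCP position; "orientation": TCP orientation; "force": force on the tool from outside, world axes, zero at the start; "wrist_torque": the same for the moment, N m; "opening": finger opening in m; "grip_force": force on a finger pad.
Only numpy, scipy, OpenCV 4.12 (cv2) and the standard library are available. Lean on these libraries where they do the work, as an engineer would, in place of code of your own. Each camera call takes 0.05 s, during which the arm holds its last target. There are 200 camera calls.

### The job

Clear the flat blade tool off the mat under the inspection camera: slide its blade fully home into the slotted walnut holder, until the handle meets the mouth, and let go. Then take the brass self-timer out of the blue work tray and hold it still in the air at the camera's focus point, its white dial facing squarely into the lens and its top up, tilted back just as the camera looks down; finish while still holding it there. Do not touch the camera, and leave the other parts where they lie.

Things in the scene. Friction and masses are not known exactly. Their poses are not given: they have to be found in the camera images.
- camera: fixed inspection camera on a stand. Origin: on the desk right below the focus point, near the middle of a flat black mat, 240 x 170 mm. x points to the stand: 18 mm column 225 mm along +x, about 305 mm high, foot 90 x 90 x 20 mm. Grey head, black lens (36 mm across), white light ring (64 mm), looking back at the robot, 25 degrees below level; lens front centre at x 91, z 232 mm.
- focus (a point): focus point in the air, 100 mm in front of the lens front's centre on the lens axis, 190 mm above the desk. Axes: x from here to the lens (away from the robot, 25 degrees upward), y level, z square to both (up, leaning 25 degrees back to the robot). A well presented timer has its x, y, z parallel to these (same way round) and its dial centre here.
- blade: loose flat tool lying on the mat: red handle 80 long x 16 wide x 18 mm high; from its end sticks a steel blade 60 long, 24 wide, 3 mm thick (last 10 mm only 16 wide), flat side up, mid-plane 9 mm above the underside. Origin: centre of the handle's underside; x from handle to blade tip, z up. 65 to 105 g, balances about 10 mm along +x.
- blade_tip (a point): centre of the end of the blade, 100 mm along the tool's +x from its origin, 9 mm above its underside. Axes as the tool's.
- holder: fixed walnut block 70 (x) x 60 x 22 mm high, origin: centre of underside. Slot along +x from the mouth on its -x face (robot side), 65 mm deep, 34 wide, from 4.5 to 13.5 mm above the desk; lips over its sides leave a 14 mm gap on top. A tool standing on the desk has its blade at slot height. Fully home: handle meets the -x face, tool origin 75 mm before (-x) the block's origin.
- slot_mouth (a point): centre of the slot's mouth, on the holder's -x face, 9 mm above the desk. Axes as the holder's: x points into the slot.
- tray: shallow blue tray fixed on the desk, 200 x 150 mm, rim 12 mm high, walls and floor 4 mm thick. Origin: centre of its underside.
- timer: loose brass-cased self-timer standing upright in the tray: block 22 deep (x) x 28 wide (y) x 44 mm high (z), with a steel nipple of 6 mm diameter standing 6 mm out of the middle of its top. Origin: centre of its underside. Its white round dial with a red hand is on the +x face. About 50 to 100 g.
- timer_dial (a point): centre of the dial on the timer's +x face, 11 mm ahead of the origin, 22 mm above the underside. Axes as the timer's; x points out of the dial.
- timer_back (a point): centre of the timer's back face, 11 mm behind the origin, 22 mm above the underside. Axes as the timer's.
- winding_knob: bystander: loose black winding knob, 20 mm diameter, 12 mm high, in the tray near its -x end. Origin: centre of its underside.
- hood: bystander: loose dented aluminium lens hood, 60 mm diameter, 26 mm high. Origin: centre of its underside.
- nozzle: bystander: loose steel blower nozzle standing upright, 22 mm diameter, 55 mm high. Origin: centre of its underside.
- jar: bystander: loose amber jar, 48 mm diameter, 55 mm high. Origin: centre of its underside.

How it is judged:
On the way, in this order (a step that is already met when the one before it is completed fails the run):
1. the blade is fully home in the holder slot and let go (x of blade_tip in the frame of slot_mouth between 0.051 and 0.072 m and y of blade_tip in the frame of slot_mouth between -0.01 and 0.01 m and z of blade_tip in the frame of slot_mouth between -0.007 and 0.007 m and angle between the x axis of blade and the x axis of holder, either way round below 0.2 rad and angle between blade's own z axis and vertical below 0.2 rad and contact force between the fingers and blade below 0.1 N), for 0.3 s.
2. the self-timer is lifted clear of the tray in the gripper (height (world z) of timer above 0.07 m and contact force between the fingers and timer above 1 N), for 0.2 s.
At the end, for the whole second after the job is handed in: Blade home in the slot: tip 51 mm or more inside the mouth, within 10 mm sideways, 7 mm in height, 0.2 rad in line and level, untouched. Timer held still by the fingers in the air, dial centre within 12 mm of the focus point, dial to the lens, axes within 0.2 rad of the focus axes (all of step 1 and distance between timer_dial and focus below 0.012 m and x of timer_back in the frame of focus below -0.01 m and angle between the x axis of timer and the x axis of focus, either way round below 0.2 rad and angle between the z axis of timer and the z axis of focus, either way round below 0.2 rad and angle between timer's own z axis and vertical below 0.8 rad and linear speed of timer below 0.02 m/s and contact force between the fingers and timer above 2 N and contact force between timer and camera below 0.2 N and height (world z) of timer above 0.12 m); the arm keeps its last pose, push and grip.
It fails at once if a bystander is moved more than 30 mm (distance of any of winding_knob, hood, nozzle, jar from where it was at the start of the episode above 0.03 m).
It fails at once if the camera is touched with more than 2 N (contact force between camera and anything else above 2 N).
It also fails if it takes over 72 s, if anything falls off the work surface, if the arm or the gripper's body presses on something with over 40 N, if the wrist force passes 120 N, or if a joint passes its speed limit or range.

## Working session

There is one attempt and no reset: what is moved stays moved. The work goes in short steps, Python scripts to look and compute and a tool call to move; the robot and the scene stay as the last step left them, time stands still between calls to the robot, and variables do not carry over. Pictures are saved under pics/ and viewed, at most 10 in all, crops included, and the job is handed in when it is done.

Besides the shell and the picture viewer there is one more tool, called in YAML: its name, and indented under it one key for each argument. carry_out: Moves the arm, as the interface text tells. Its arguments: {"type":"object","properties":{"motion":{"type":"array"}},"required":["motion"]}

```bash
mkdir -p pics; ls
cat > h.py <<'E'
import numpy as np,cv2
from bench import manip,viewer,order
from scipy.spatial.transform import Rotation as Rot
def ray(im,px,st=None):
    px=np.atleast_2d(np.array(px,float)); K=np.array(im["camera_matrix"])
    a=(px-[K[0,2],K[1,2]])/[K[0,0],K[1,1]]
    if "hand_eye" in im:
        r=np.linalg.norm(a,axis=1)+1e-9
        d=np.c_[a/r[:,None]*np.sin(r)[:,None],np.cos(r)]
        H=np.array(im["hand_eye"]);R=Rot.from_euler('xyz',st["orientation"]).as_matrix()
        return R@H[:3,3]+st["eef_pos"],d@(R@H[:3,:3]).T
    d=np.c_[a,np.ones(len(a))]
    return np.array(im["origin"]),d@np.array(im["rotation"]).T
def onz(im,px,z,st=None):
    o,d=ray(im,px,st); return o+d*((z-o[2])/d[:,2])[:,None]
def get(name,fn):
    st=manip.get_state(); im=viewer.get_image(name)
    cv2.imwrite("pics/"+fn,im["frame"][:,:,::-1]); return im,st
def load(fn):
    import pickle; return pickle.load(open(fn,'rb'))
E
python3 - <<'E'
from h import *
import pickle
for n in("scene","side","wrist"):
    im,st=get(n,n+"0.png"); pickle.dump((im,st),open(n+"0.pkl","wb"))
    print(n,[ (k,np.round(v,3).tolist()) for k,v in im.items() if k!="frame"])
print(st)
E
```

```text
pics
scene [('camera_matrix', [[480.562, 0.0, 317.748], [0.0, 480.562, 246.774], [0.0, 0.0, 1.0]]), ('origin', [1.162, -0.32, 0.757]), ('rotation', [-2.321, -0.017, 1.106])]
side [('camera_matrix', [[456.255, 0.0, 316.783], [0.0, 456.255, 241.566], [0.0, 0.0, 1.0]]), ('origin', [0.489, 0.896, 0.714]), ('rotation', [-2.151, 0.019, -3.037])]
wrist [('camera_matrix', [[371.648, 0.0, 317.44], [0.0, 371.648, 240.221], [0.0, 0.0, 1.0]]), ('hand_eye', [[-0.0, -0.951, -0.309, 0.08], [1.0, -0.0, -0.0, -0.001], [-0.0, -0.309, 0.951, -0.142], [0.0, 0.0, 0.0, 1.0]])]
{'time_s': 0.1, 'joint_pos': array([-1.26458890e+00,  4.80758094e-01,  1.59681056e+00, -5.78544939e-06,
        1.06509022e+00, -4.66079462e-02]), 'joint_velocities': array([ 0.0001311 , -0.00064376, -0.00130964,  0.00040486, -0.00145819,
        0.00045263]), 'tau': array([ 9.21342835e-04, -9.52254653e+01, -4.31040394e+01, -1.58221219e-04,
        5.16961911e-03,  2.88353669e-05]), 'eef_pos': array([ 0.22450468, -0.60960917,  0.23074383]), 'orientation': array([-3.14052735e+00, -4.46235977e-05,  3.52818157e-01]), 'force': array([-0.05148064,  0.19448715, -0.44387164]), 'wrist_torque': array([-0.02450293, -0.04116655, -0.04310782]), 'grip_force': 0.0, 'opening': 0.08558257779508202}
```

```bash
sed -i "s/np.array(im\[\"rotation\"\])/Rot.from_euler('xyz',np.ravel(im['rotation'])).as_matrix()/" h.py; grep -n rotation h.py
```

```text
13:    return np.array(im["origin"]),d@Rot.from_euler('xyz',np.ravel(im['rotation'])).as_matrix().T
```

View pics/scene0.png

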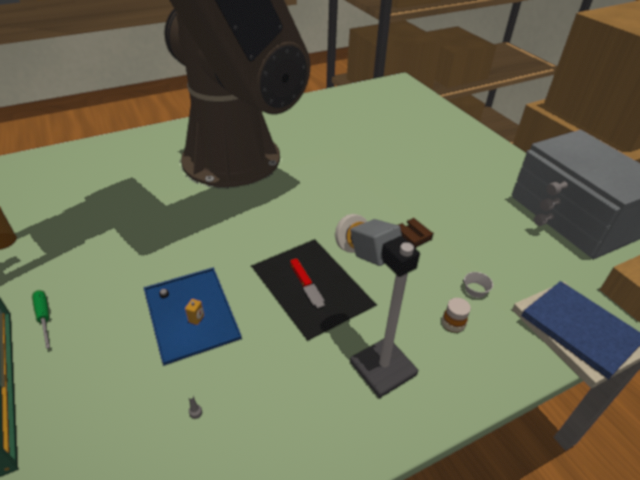

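View pics/side0.png

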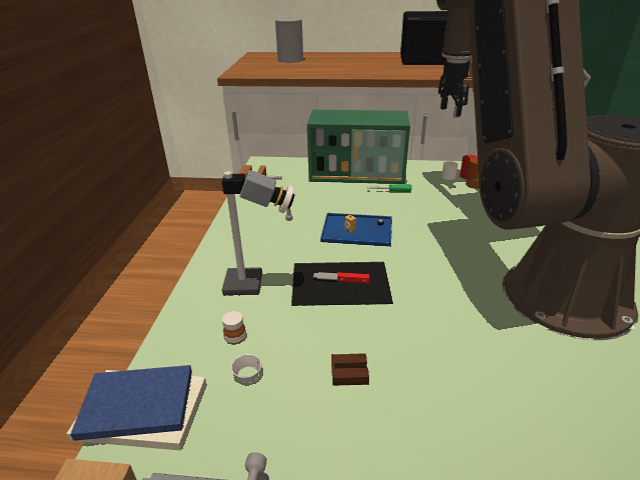

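Run:
```python
from h import *
for n,pts in (("scene",{"mat":([(251,266),(315,241),(375,300),(305,334)],0),"tray":([(145,288),(213,270),(240,338),(166,359)],.012),"foot":([(350,367),(388,341),(417,369),(382,393)],.02),"holder":([(399,231),(420,220),(433,233),(411,244)],.022),"blade":([(299,265),(318,300)],.01),"timer":([(197,303)],.044),"colbase":([(388,365)],.02),"jar":([(458,308)],.055),"hood":([(478,284)],.02),"nozzle":([(195,411)],0)}),
 ("side",{"mat":([(293,263),(388,262),(391,303),(292,303)],0),"tray":([(325,214),(392,217),(391,244),(321,240)],.012),"foot":([(228,269),(262,269),(261,291),(223,291)],.02),"holder":([(332,354),(367,354),(369,379),(333,379)],.022),"blade":([(368,278),(315,276)],.01),"timer":([(350,216)],.044),"jar":([(233,315)],.055),"hood":([(246,362)],.026),"nozzle":([(289,217)],0)})):
    im,st=load(n+"0.pkl")
    for k,(p,z) in pts.items():
        P=onz(im,p,z)[:,:2]; print(n,k,P.round(3).tolist(),'mean',P.mean(0).round(3))
# masks for handle
    hsv=cv2.cvtColor(im["frame"],cv2.COLOR_RGB2HSV)
    m=((hsv[...,0]<6)|(hsv[...,0]>174))&(hsv[...,1]>180)&(hsv[...,2]>80)
    nn,lab,s,c=cv2.connectedComponentsWithStats(m.astype(np.uint8))
    for i in np.argsort(-s[1:,4])[:3]+1:
        p=np.argwhere(lab==i)[:,::-1]; r=cv2.minAreaRect(p.astype(np.float32)); print("red",s[i,4],c[i],onz(im,c[i],.012).round(3),onz(im,cv2.boxPoints(r),.012)[:,:2].round(3).tolist())
```

```text
scene mat [[0.433, -0.105], [0.421, 0.059], [0.637, 0.091], [0.652, -0.077]] mean [ 0.536 -0.008]
scene tray [[0.41, -0.328], [0.421, -0.186], [0.615, -0.195], [0.6, -0.33]] mean [ 0.512 -0.26 ]
scene foot [[0.765, -0.042], [0.747, 0.049], [0.821, 0.063], [0.834, -0.019]] mean [0.792 0.013]
scene holder [[0.496, 0.241], [0.484, 0.309], [0.536, 0.309], [0.545, 0.24]] mean [0.515 0.275]
scene blade [[0.485, -0.012], [0.593, -0.02]] mean [ 0.539 -0.016]
scene timer [[0.525, -0.246]] mean [ 0.525 -0.246]
scene colbase [[0.791, 0.021]] mean [0.791 0.021]
scene jar [[0.761, 0.193]] mean [0.761 0.193]
scene hood [[0.707, 0.298]] mean [0.707 0.298]
scene nozzle [[0.715, -0.312]] mean [ 0.715 -0.312]
red 260 [300.32692308 271.37692308] [[ 0.506 -0.018  0.012]] [[0.467, -0.029], [0.46, -0.007], [0.544, -0.009], [0.55, -0.03]]
side mat [[0.669, -0.079], [0.417, -0.103], [0.414, 0.062], [0.647, 0.081]] mean [ 0.537 -0.01 ]
side tray [[0.605, -0.327], [0.4, -0.323], [0.408, -0.173], [0.603, -0.179]] mean [ 0.504 -0.25 ]
side foot [[0.826, -0.013], [0.739, -0.02], [0.724, 0.067], [0.815, 0.074]] mean [0.776 0.027]
side holder [[0.539, 0.254], [0.469, 0.248], [0.465, 0.31], [0.532, 0.316]] mean [0.501 0.282]
side blade [[0.469, -0.017], [0.603, -0.015]] mean [ 0.536 -0.016]
side timer [[0.526, -0.264]] mean [ 0.526 -0.264]
side jar [[0.755, 0.193]] mean [0.755 0.193]
side hood [[0.706, 0.293]] mean [0.706 0.293]
side nozzle [[0.718, -0.321]] mean [ 0.718 -0.321]
red 270 [353.19259259 277.07407407] [[ 0.506 -0.015  0.012]] [[0.546, 0.002], [0.547, -0.034], [0.467, -0.032], [0.468, 0.004]]
red 152 [465.77631579 165.19736842] [[ 0.116 -0.727  0.012]] [[0.167, -0.653], [0.09, -0.872], [0.059, -0.817], [0.137, -0.609]]
```

carry_out:
  motion:
    - [1,[0.6,0.8,0],1]
    - [1,[0.6,0.8,0],1]
    - [1,[0.6,0.8,0],1]
    - [1,[0.6,0.8,0],1]
    - [1,[0.6,0.8,0],1]
    - [1,[0.6,0.8,0],1]
    - [1,[0.6,0.8,0],1]
    - [1,[0.6,0.8,0],1]
    - [1,[0.6,0.8,0],1]
    - [1,[0.6,0.8,0],1]

```text
time_s: 0.98
eef_pos: [0.3751, -0.4088, 0.2312]
orientation: [-3.141, -0.0, 1.23]
force: [0.3, -0.4, 0.9]
opening: 0.0855
grip_force: 0.0
```

carry_out:
  motion:
    - [1,[0.3,0.8,0],1]
    - [1,[0.3,0.8,0],1]
    - [1,[0.3,0.8,0],1]
    - [1,[0.3,0.8,0],1]
    - [1,[0.3,0.8,0],1]
    - [1,[0.3,0.8,0],1]
    - [1,[0.3,0.8,0],1]
    - [1,[0.3,0.8,0],1]
    - [1,[0.3,0.8,0],1]
    - [1,[0.3,0.8,0],1]

```text
time_s: 1.82
eef_pos: [0.4498, -0.2089, 0.2312]
orientation: [-3.142, -0.0, 2.102]
force: [-0.3, -0.1, -0.0]
opening: 0.0857
grip_force: 0.0
```

carry_out:
  motion:
    - [1,[0.2,0.8,0],1]
    - [1,[0.2,0.8,0],1]
    - [1,[0.2,0.8,0],1]
    - [1,[0.2,0.8,0],1]
    - [1,[0.1,0.8,0],1]
    - [1,[0.1,0.8,0],1]
    - [1,[0.1,0.8,0],1]
    - [1,[0,0.8,0],1]
    - [1,[0,0.8,0],1]
    - [1,[0,0.6,0],1]

```text
time_s: 2.65
eef_pos: [0.4768, -0.0136, 0.2312]
orientation: [3.141, -0.0, 2.975]
force: [-0.4, -0.4, -0.6]
opening: 0.0852
grip_force: 0.0
```

carry_out:
  motion:
    - [1,[0,0,-0.6],1]
    - [1,[0,0,-0.6],1]
    - [1,[0,0,0],0]
    - [1,[0,0,0],0]

```text
time_s: 2.98
eef_pos: [0.4766, -0.0149, 0.201]
orientation: [3.141, -0.002, -3.14]
force: [1.1, -0.7, -0.5]
opening: 0.0853
grip_force: 0.0
```

Run:
```python
from h import *
import pickle
im,st=get("wrist","w1.png"); pickle.dump((im,st),open("w1.pkl","wb"))
print(st["eef_pos"],st["orientation"],st["time_s"],st["joint_pos"])
```

```text
[ 0.47656879 -0.01485689  0.20097268] [ 3.14146786e+00 -1.72418321e-03 -3.14038631e+00] 2.9833 [-9.47241026e-02  2.79157581e-01  2.01466248e+00 -5.45010009e-05
  8.49500798e-01 -1.66669064e+00]
```

View pics/w1.png

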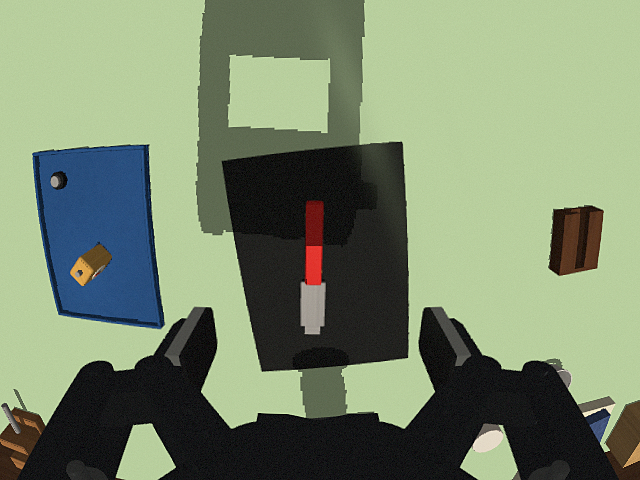

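Run:
```python
from h import *
im,st=load("w1.pkl")
f=im["frame"]; hsv=cv2.cvtColor(f,cv2.COLOR_RGB2HSV)
g=lambda n,p,z: print(n,(P:=onz(im,p,z,st)[:,:2]).round(3).tolist(),P.mean(0).round(4))
m=((hsv[...,0]<6)|(hsv[...,0]>174))&(hsv[...,1]>180)&(hsv[...,2]>50)
p=np.argwhere(m)[:,::-1]; p=p[(abs(p[:,0]-315)<40)&(p[:,1]>180)&(p[:,1]<300)]
P=onz(im,p,.018,st)[:,:2]; r=cv2.minAreaRect((P*1000).astype(np.float32)); print("handle",r, P.mean(0))
g("tip/ends",[(313,333),(313,282)],.0105)
g("mat",[(222,160),(402,142),(408,357),(262,370)],0)
g("tray",[(33,153),(148,145),(163,327),(59,314)],.012)
g("holder",[(553,208),(602,206),(601,267),(551,275)],.022)
g("knob",[(60,180)],.012)
cv2.imwrite("pics/w1c.png",cv2.resize(f[215:315,40:170,::-1],None,fx=5,fy=5,interpolation=cv2.INTER_CUBIC))
```

```text
handle ((506.5163879394531, -16.953676223754883), (16.112852096557617, 81.40890502929688), 88.82052612304688) [ 0.50503299 -0.01698553]
tip/ends [[0.608, -0.018], [0.548, -0.018]] [ 0.578  -0.0179]
mat [[0.429, -0.103], [0.413, 0.065], [0.65, 0.091], [0.667, -0.078]] [ 0.5398 -0.0062]
tray [[0.404, -0.326], [0.41, -0.174], [0.606, -0.184], [0.601, -0.334]] [ 0.5054 -0.2546]
holder [[0.467, 0.228], [0.462, 0.301], [0.534, 0.321], [0.541, 0.242]] [0.501  0.2729]
knob [[0.437, -0.288]] [ 0.4374 -0.2883]
```

View pics/w1c.png

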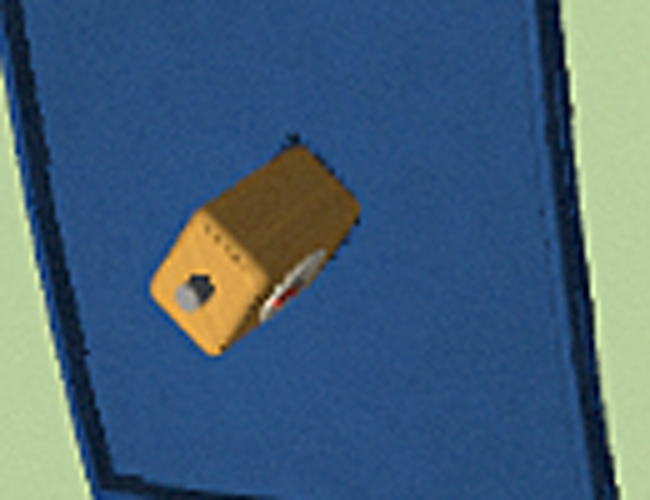

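carry_out:
  motion:
    - [1,[0.4,-0.05,-0.9],0]
    - [1,[0.4,-0.05,-0.9],0]
    - [1,[0.35,0,-0.9],0]
    - [1,[0,0,-0.9],0]
    - [1,[0,0,-0.9],0]
    - [1,[0,0,-0.9],-0.2]
    - [1,[0,0,-0.9],0]
    - [1,[0,0,-0.9],0]
    - [1,[0,0,-0.65],0]
    - [1,[0,0,0],0]

```text
time_s: 3.87
eef_pos: [0.505, -0.0177, 0.0032]
orientation: [3.141, -0.003, 3.125]
force: [-2.0, -0.0, -0.3]
opening: 0.0858
grip_force: 0.0
```

carry_out:
  motion:
    - [-1,[0,0,0],0]
    - [-1,[0,0,0],0]
    - [-1,[0,0,0],0]
    - [-1,[0,0,0],0]
    - [-1,[0,0,0],0]
    - [-1,[0,0,0],0]
    - [-1,[0,0,0],0]
    - [-1,[0,0,0],0]
    - [-1,[0,0,0],0]
    - [-1,[0,0,0],0]

```text
time_s: 4.7
eef_pos: [0.5063, -0.0175, 0.0059]
orientation: [-3.141, 0.001, 3.128]
force: [-2.2, -1.1, 15.1]
opening: 0.014
grip_force: 58.7
```

carry_out:
  motion:
    - [-1,[0,0,0.8],0]
    - [-1,[0,0,1],0]
    - [-1,[0,0,1],0]
    - [-1,[-0.35,0.8,0],0]
    - [-1,[-0.35,0.8,0],0.4]
    - [-1,[-0.35,0.8,0],0.4]
    - [-1,[-0.35,0.8,0],0.4]
    - [-1,[-0.35,0.8,0],0.4]
    - [-1,[-0.35,0.8,0],0]
    - [-1,[-0.35,0.8,0],0]

```text
time_s: 5.53
eef_pos: [0.4441, 0.1234, 0.0753]
orientation: [3.142, 0.0, -3.016]
force: [0.4, -0.1, -0.9]
opening: 0.0145
grip_force: 59.7
```

carry_out:
  motion:
    - [-1,[-0.35,0.8,0],0]
    - [-1,[-0.35,0.8,0],0]
    - [-1,[-0.4,0.8,0],0]
    - [-1,[-0.4,0.8,0],0]
    - [-1,[-0.4,0.8,0],0]
    - [-1,[-0.4,0.8,0],0]
    - [-1,[-0.4,0.8,0],0]
    - [-1,[0,0,0],0]
    - [-1,[0,0,0],0]

```text
time_s: 6.28
eef_pos: [0.3767, 0.2633, 0.0752]
orientation: [3.142, 0.0, -3.013]
force: [0.0, 0.1, 0.5]
opening: 0.0143
grip_force: 59.7
```

Run:
```python
from h import *
import pickle
im,st=get("wrist","w2.png"); pickle.dump((im,st),open("w2.pkl","wb"))
print(st["eef_pos"],st["orientation"],st["time_s"],st["opening"],st["grip_force"])
```

```text
[0.37667666 0.26330667 0.07524398] [ 3.14150734e+00  2.69622684e-04 -3.01348545e+00] 6.2833 0.014327029466257303 59.67882513999939
```

View pics/w2.png

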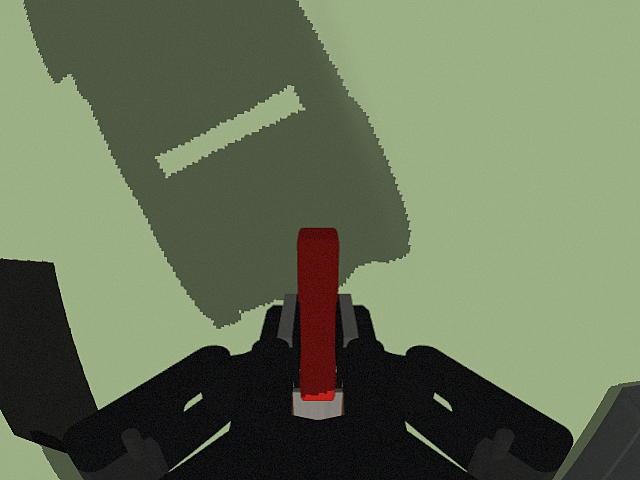

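Run:
```python
from h import *
im,st=load("side0.pkl"); a=cv2.resize(im["frame"][340:395,320:380,::-1],None,fx=6,fy=6,interpolation=cv2.INTER_CUBIC)
im,st=load("w1.pkl"); b=cv2.resize(im["frame"][200:280,545:610,::-1],None,fx=6,fy=6,interpolation=cv2.INTER_CUBIC)
h=max(a.shape[0],b.shape[0]); 
c=np.zeros((h,a.shape[1]+b.shape[1]+10,3),np.uint8); c[:a.shape[0],:a.shape[1]]=a; c[:b.shape[0],-b.shape[1]:]=b
cv2.imwrite("pics/hold.png",c); print(a.shape,b.shape)
```

```text
(330, 360, 3) (480, 390, 3)
```

View pics/hold.png

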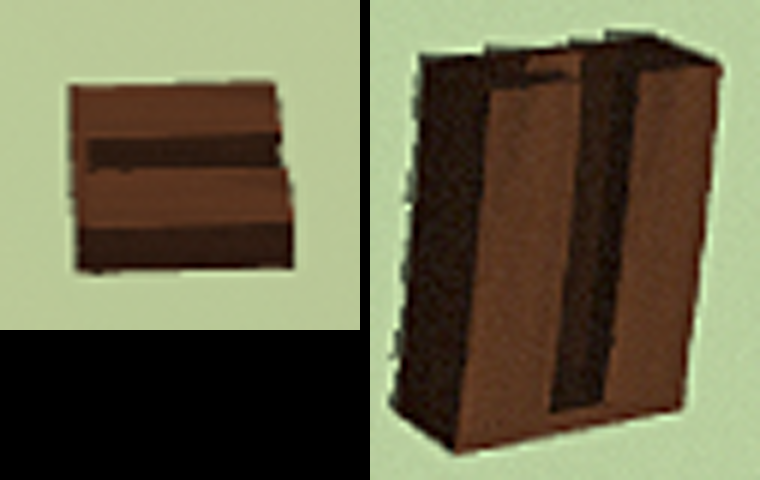

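Run:
```python
from h import *
def q(n,P):
    P=P[:,:2]; print(n,P.round(4).tolist())
im,st=load("side0.pkl"); S=lambda p:onz(im,np.array(p)/6+[320-.4,340-.4],.022)
q("side top",S([(70,85),(275,82),(293,222),(77,228)])); P=S([(70,85),(275,82),(293,222),(77,228)])[:,:2];print(P.mean(0))
d=P[0]+P[3]-P[1]-P[2];print("yaw",np.arctan2(d[1],d[0]), "perp",np.arctan2(*( (P[0]+P[1]-P[2]-P[3])*[1,-1])))
q("groove",S([(88,140),(278,135)]))
im,st=load("w1.pkl"); W=lambda p:onz(im,(np.array(p)-[370,0])/6+[545-.4,200-.4],.022,st)
P=W([(490,90),(720,68),(683,408),(457,452)])[:,:2];q("w",P);print(P.mean(0))
d=P[2]+P[3]-P[1]-P[0];print("yaw",np.arctan2(d[1],d[0]), "perp",np.arctan2(*( (P[0]+P[3]-P[2]-P[1])*[1,-1])))
q("groove",W([(580,80),(550,410),(638,75),(605,402)]))
# timer top, z .048
C=lambda p:onz(im,np.array(p)/5+[40-.4,215-.4],.048,st)
q("timer",T:=C([(205,210),(268,280),(212,355),(152,290)])); print(T.mean(0))
im,st=load("w2.pkl");P=onz(im,[(299,232),(337,232),(302,398),(336,398)],.07+.006,st);q("handle",P)
```

```text
side top [[0.5405, 0.2531], [0.4722, 0.2458], [0.4656, 0.3044], [0.5337, 0.3128]]
[0.50300978 0.27904181]
yaw 0.11429005250321222 perp 0.11338731134401266
groove [[0.5328, 0.2764], [0.4709, 0.2689]]
w [[0.4731, 0.2453], [0.467, 0.3039], [0.5349, 0.3132], [0.5418, 0.2543]]
[0.50421277 0.27916395]
yaw 0.13268700558589283 perp 0.10923653492830976
groove [[0.4706, 0.267], [0.5341, 0.2759], [0.4692, 0.2818], [0.5329, 0.2904]]
timer [[0.5102, -0.2474], [0.5247, -0.2348], [0.542, -0.2541], [0.5281, -0.2666]]
[ 0.52624916 -0.25071561  0.048     ]
handle [[0.3408, 0.2526], [0.3389, 0.2676], [0.4268, 0.2632], [0.4247, 0.2801]]
```

carry_out:
  motion:
    - [-1,[-0.44,-0.03,0],-0.15]
    - [-1,[-0.44,-0.03,0],0]
    - [-1,[0,0,-0.6],0]
    - [-1,[0,0,-0.6],0]
    - [-1,[0,0,-0.6],0]
    - [-1,[0,0,-0.5],0]
    - [-1,[0,0,-0.44],0]
    - [-1,[0,0,0],0]

```text
time_s: 7.0
eef_pos: [0.3535, 0.2597, 0.0052]
orientation: [-3.14, -0.002, -3.03]
force: [-0.3, -1.0, 0.0]
opening: 0.014
grip_force: 63.0
```

Run:
```python
from h import *
im,st=get("side","s2.png")
print(st["eef_pos"],st["orientation"],st["force"])
cv2.imwrite("pics/s2c.png",cv2.resize(im["frame"][300:420,310:470,::-1],None,fx=5,fy=5,interpolation=cv2.INTER_CUBIC))
```

```text
[0.35353189 0.25974943 0.00523419] [-3.14040056e+00 -2.41353493e-03 -3.02989197e+00] [-0.31673833 -0.98194776  0.04495897]
```

View pics/s2c.png

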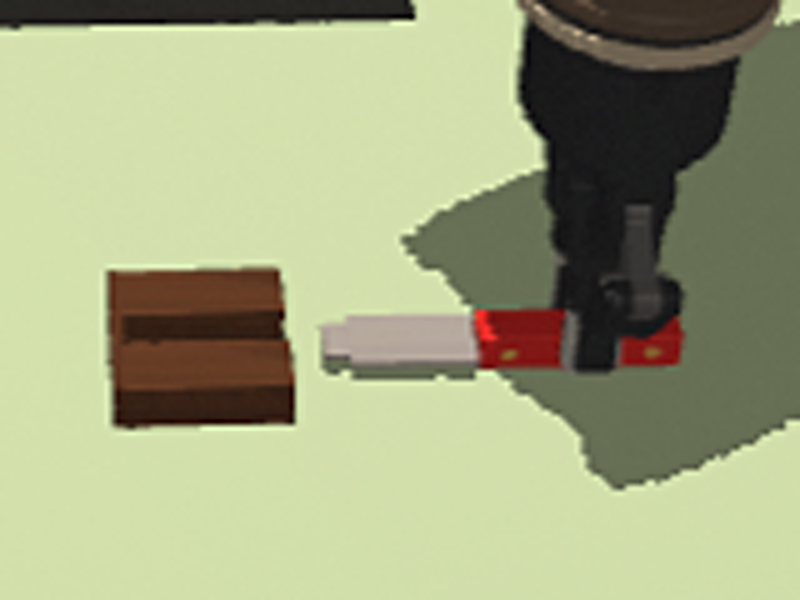

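carry_out:
  motion:
    - [-1,[0,0.08,0],0]
    - [-1,[0.3,0.035,0],0]
    - [-1,[0.3,0.035,0],0]
    - [-1,[0.4,0.045,0],0]
    - [-1,[0.4,0.045,0],0]
    - [-1,[0.4,0.045,0],0]
    - [-1,[0.4,0.045,0],0]
    - [-1,[0.3,0.035,0],0]
    - [-1,[0,0,0],0]

```text
time_s: 7.8
eef_pos: [0.4198, 0.2706, 0.0066]
orientation: [3.141, 0.002, -3.029]
force: [-0.1, -0.2, 0.5]
opening: 0.0144
grip_force: 63.0
```

carry_out:
  motion:
    - [-1,[0.2,0.023,0],0]
    - [-1,[0.2,0.023,0],0]
    - [-1,[0,0,0],0]
    - [-1,[0,0,0],0]

```text
time_s: 8.13
eef_pos: [0.4268, 0.2709, 0.0063]
orientation: [-3.141, -0.002, -3.029]
force: [-3.0, -1.9, -0.8]
opening: 0.0143
grip_force: 63.0
```

carry_out:
  motion:
    - [-1,[0.12,0.014,0],0]
    - [-1,[0.12,0.014,0],0]
    - [-1,[0,0,0],0]
    - [-1,[0,0,0],0]

```text
time_s: 8.47
eef_pos: [0.4274, 0.2694, 0.0053]
orientation: [-3.137, -0.011, -3.028]
force: [-24.7, -3.9, -0.2]
opening: 0.0144
grip_force: 63.2
```

Run:
```python
from h import *
im,st=get("side","s3.png")
print(st["eef_pos"],st["force"])
f=im["frame"][300:420,310:470]
hsv=cv2.cvtColor(f,cv2.COLOR_RGB2HSV)
m=((hsv[...,0]<6)|(hsv[...,0]>174))&(hsv[...,1]>180)&(hsv[...,2]>60)
p=np.argwhere(m)[:,::-1]; P=onz(im,p+[310,300],.012)[:,:2]-[.5035,.279]
u=np.array([.9934,.1147]);print("handle along",np.percentile(P@u,[1,99]))
```

```text
[0.42743903 0.2693773  0.00529552] [-24.69457782  -3.93136746  -0.15930912]
handle along [-0.11446642 -0.03703344]
```

carry_out:
  motion:
    - [-1,[-0.12,0,0],0]
    - [-1,[-0.1,0,0],0]
    - [0.2,[0,0,0],0]
    - [0.2,[0,0,0],0]
    - [0.2,[0,0,0],0]
    - [0.2,[0,0,0],0]
    - [0.2,[0,0,0],0]
    - [0.2,[0,0,0.4],0]
    - [0.2,[0,0,0.8],0]
    - [0.2,[0,0,1],0]

```text
time_s: 9.35
eef_pos: [0.4273, 0.2715, 0.0617]
orientation: [-3.141, -0.002, -3.029]
force: [-0.4, -0.3, 0.1]
opening: 0.0513
grip_force: 0.0
```

carry_out:
  motion:
    - [1,[0,0,1],0]
    - [1,[0,0,1],0]
    - [1,[0,-0.5,1],0]
    - [1,[0.1,-1,0.5],0]
    - [1,[0.1,-1,0],0]
    - [1,[0.1,-1,0],0]
    - [1,[0.1,-1,0],0]
    - [1,[0.1,-1,0],0]
    - [1,[0.1,-1,0],0]
    - [1,[0.1,-1,0],0]

```text
time_s: 10.18
eef_pos: [0.4456, 0.0833, 0.1498]
orientation: [-3.142, 0.001, -3.029]
force: [-0.5, 0.2, -0.1]
opening: 0.0854
grip_force: 0.0
```

carry_out:
  motion:
    - [1,[0.1,-1,0],0]
    - [1,[0.1,-1,0],0]
    - [1,[0.1,-1,0],0]
    - [1,[0.1,-1,0],0]
    - [1,[0.1,-1,0],0]
    - [1,[0,-1,0],0.9]
    - [1,[0,-1,0],0.9]
    - [1,[0,-1,0],0.9]
    - [1,[0,-1,0],0.9]
    - [1,[0,-0.6,0],0.9]

```text
time_s: 11.02
eef_pos: [0.4582, -0.1577, 0.1499]
orientation: [-3.141, 0.001, -2.633]
force: [0.2, -0.1, 0.4]
opening: 0.0855
grip_force: 0.0
```

carry_out:
  motion:
    - [1,[0,-0.6,0],0.9]
    - [1,[0,-0.6,0],0.9]
    - [1,[0,-0.4,0],0.7]
    - [1,[0,0,0],0]
    - [1,[0,0,0],0]

```text
time_s: 11.43
eef_pos: [0.458, -0.1957, 0.1495]
orientation: [-3.141, 0.0, -2.421]
force: [0.2, -0.2, 0.1]
opening: 0.0853
grip_force: 0.0
```

Run:
```python
from h import *
import pickle
im,st=get("side","s4.png")
f=im["frame"][300:420,310:470]
hsv=cv2.cvtColor(f,cv2.COLOR_RGB2HSV)
m=((hsv[...,0]<6)|(hsv[...,0]>174))&(hsv[...,1]>180)&(hsv[...,2]>60)
p=np.argwhere(m)[:,::-1]; P=onz(im,p+[310,300],.016)[:,:2]-[.5035,.279]
u=np.array([.9934,.1147]);n=np.array([-.1147,.9934]);print("handle along",np.percentile(P@u,[1,99]),np.percentile(P@n,[1,99]))
im,st=get("wrist","w5.png"); pickle.dump((im,st),open("w5.pkl","wb"))
print(st["eef_pos"],st["orientation"],st["time_s"],st["joint_pos"][5])
```

```text
handle along [-0.11361784 -0.03716899] [-0.00519897  0.02195396]
[ 0.4578959  -0.19517632  0.14939444] [ 3.14152723e+00  1.01284374e-04 -2.42062467e+00] 11.4833 -2.755819315161849
```

View pics/w5.png

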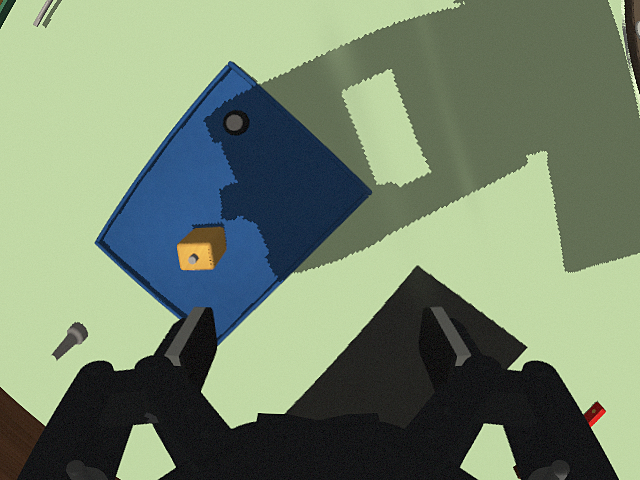

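Run:
```python
from h import *
im,st=load("w5.pkl")
f=im["frame"]; hsv=cv2.cvtColor(f,cv2.COLOR_RGB2HSV)
m=(hsv[...,0]>8)&(hsv[...,0]<28)&(hsv[...,1]>120)&(hsv[...,2]>170); m[:, 260:]=0; m[:180]=0; m[320:]=0
p=np.argwhere(cv2.morphologyEx(m.astype(np.uint8),cv2.MORPH_CLOSE,np.ones((9,9))))[:,::-1]
P=onz(im,p,.048,st)[:,:2]; print(cv2.minAreaRect((P*1000).astype(np.float32)))
print("tray",onz(im,[(97,242),(218,343),(371,192),(231,63)],.012,st).round(3).tolist())
print("nozzle",onz(im,[(58,350),(76,332)],0.0,st).round(3).tolist())
```

```text
((526.0039672851562, -252.86151123046875), (19.998262405395508, 26.25486183166504), 43.718727111816406)
tray [[0.599, -0.334, 0.012], [0.602, -0.189, 0.012], [0.41, -0.181, 0.012], [0.405, -0.326, 0.012]]
nozzle [[0.773, -0.323, 0.0], [0.724, -0.313, 0.0]]
```

carry_out:
  motion:
    - [1,[0.9,-0.76,0],0.3]
    - [1,[0.9,-0.76,0],0]
    - [1,[0.92,-0.76,0],0]
    - [1,[0,0,-0.6],0]
    - [1,[0,0,-1],0]
    - [1,[0,0,-1],0]
    - [1,[0,0,-1],0]
    - [1,[0,0,-1],0]
    - [1,[0,0,-0.65],0]
    - [1,[0,0,0],0]

```text
time_s: 12.37
eef_pos: [0.5243, -0.2506, 0.0149]
orientation: [3.137, -0.002, -2.392]
force: [-0.6, -0.2, -0.2]
opening: 0.085
grip_force: 0.0
```

carry_out:
  motion:
    - [-1,[0,0,0],0]
    - [-1,[0,0,0],0]
    - [-1,[0,0,0],0]
    - [-1,[0,0,0],0]
    - [-1,[0,0,0],0]
    - [-1,[0,0,0],0]
    - [-1,[0,0,0],0]
    - [-1,[0,0,0],0]

```text
time_s: 13.03
eef_pos: [0.5267, -0.2528, 0.019]
orientation: [-3.14, 0.001, -2.392]
force: [-1.9, 1.4, 11.2]
opening: 0.0268
grip_force: 58.9
```

carry_out:
  motion:
    - [-1,[0,0,0.5],0]
    - [-1,[0,0,1],0]
    - [-1,[0,0,1],0]
    - [-1,[0,0,1],0]
    - [-1,[0,0,0.5],0]
    - [-1,[0,0,0],0]
    - [-1,[0.6,0,0],-1]
    - [-1,[0.6,0,0],-1]
    - [-1,[0.6,0,0],-1]
    - [-1,[0.6,0,0],-1]

```text
time_s: 13.87
eef_pos: [0.5864, -0.2524, 0.1178]
orientation: [3.141, -0.0, -2.745]
force: [-0.3, 0.3, -1.3]
opening: 0.0273
grip_force: 59.3
```

carry_out:
  motion:
    - [-1,[0.6,0,0],-1]
    - [-1,[0.6,0.05,0],-1]
    - [-1,[0.5,0.05,0],-1]
    - [-1,[0,0,0],-1]
    - [-1,[0,0,0],-0.8]
    - [-1,[0,0,0],0]
    - [-1,[0,0,0],0]

```text
time_s: 14.45
eef_pos: [0.6283, -0.2499, 0.1176]
orientation: [3.141, -0.001, 3.126]
force: [0.6, -0.6, -1.6]
opening: 0.0271
grip_force: 59.3
```

Run:
```python
from h import *
import pickle
for n in("scene","side"):
    im,st=get(n,n+"6.png"); pickle.dump((im,st),open(n+"6.pkl","wb"))
print(st["eef_pos"],st["orientation"],st["time_s"],st["force"],st["grip_force"])
a,b=[cv2.imread(f"pics/{n}6.png") for n in("scene","side")]
def crop(im,img):
    R=Rot.from_euler('xyz',im['rotation']).as_matrix(); q=R.T@(st["eef_pos"]+[0,0,.02]-im["origin"]); K=im["camera_matrix"]; u,v=(K@(q/q[2]))[:2].astype(int); print(u,v)
    return cv2.resize(img[v-50:v+50,u-40:u+40],None,fx=5,fy=5,interpolation=cv2.INTER_CUBIC)
cv2.imwrite("pics/c6.png",np.hstack([crop(load("scene6.pkl")[0],a),crop(load("side6.pkl")[0],b)]))
```

```text
[ 0.62826069 -0.24990359  0.11761408] [ 3.14140821e+00 -4.82159788e-04  3.12614687e+00] 14.5 [-0.15415575 -1.00934574 -0.85090642] 59.296783804893494
203 310
313 188
```

View pics/c6.png

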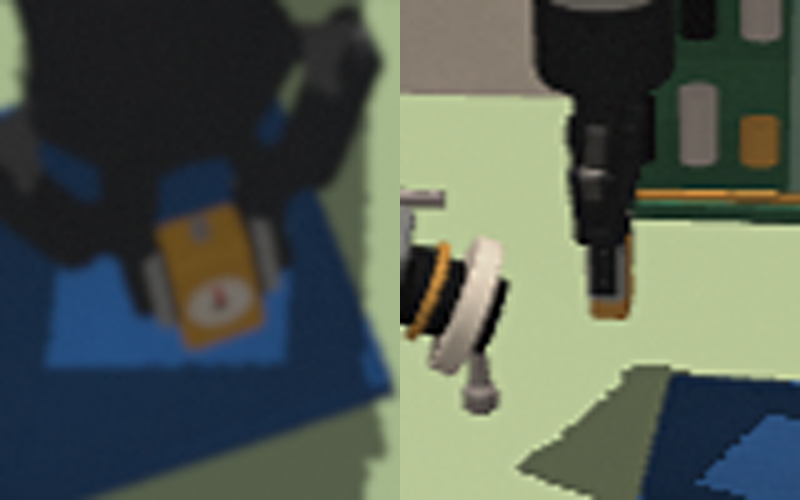

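carry_out:
  motion:
    - [-1,[0,0,-1],0]
    - [-1,[0,0,-1],0]
    - [-1,[0,0,-1],0]
    - [-1,[0,0,-0.6],0]
    - [-1,[0,0,-0.26],0]
    - [-1,[0,0,0],0]
    - [-1,[-0.15,0,0],0]
    - [-1,[-0.15,0,0],0]
    - [-1,[-0.15,0,0],0]
    - [-1,[0,0,0],0]

```text
time_s: 15.38
eef_pos: [0.6183, -0.2505, 0.0228]
orientation: [-3.14, 0.003, 3.123]
force: [4.5, 0.1, -1.5]
opening: 0.0276
grip_force: 59.8
```

carry_out:
  motion:
    - [-1,[-0.1,0,0],0]
    - [-1,[-0.1,0,0],0]
    - [-1,[0,0,0],0]

```text
time_s: 15.63
eef_pos: [0.6155, -0.2509, 0.0235]
orientation: [-3.139, 0.007, 3.123]
force: [11.8, 1.0, -1.0]
opening: 0.0269
grip_force: 60.5
```

carry_out:
  motion:
    - [-1,[-0.1,0,0],0]
    - [-1,[-0.1,0,0],0]
    - [-1,[0,0,0],0]

```text
time_s: 15.88
eef_pos: [0.6112, -0.251, 0.0239]
orientation: [-3.139, 0.008, 3.123]
force: [14.8, 3.0, 2.2]
opening: 0.0269
grip_force: 60.4
```

carry_out:
  motion:
    - [-1,[-0.1,0,0],0]
    - [-1,[-0.12,0,0],0]
    - [-1,[0,0,0],0]

```text
time_s: 16.13
eef_pos: [0.6056, -0.251, 0.024]
orientation: [-3.139, 0.008, 3.123]
force: [13.6, 4.1, 2.5]
opening: 0.0273
grip_force: 59.9
```

carry_out:
  motion:
    - [-1,[0.4,0,0],0]
    - [-1,[0.4,0,0.5],0]
    - [-1,[0,0,1],0]
    - [-1,[0,0,1],0]
    - [-1,[0,0,1],0]
    - [-1,[0,0,0],0]
    - [-1,[0,0,0],0]

```text
time_s: 16.72
eef_pos: [0.6228, -0.2505, 0.111]
orientation: [-3.14, 0.003, 3.124]
force: [-0.7, 0.2, -1.3]
opening: 0.027
grip_force: 59.4
```

Run:
```python
from h import *
import pickle
for n in("scene","side"):
    im,st=get(n,n+"7.png"); pickle.dump((im,st),open(n+"7.pkl","wb"))
print(st["eef_pos"],st["orientation"],st["time_s"],st["force"],st["grip_force"])
def crop(n):
    im=load(n+"7.pkl")[0]
    R=Rot.from_euler('xyz',im['rotation']).as_matrix(); q=R.T@(st["eef_pos"]+[0,0,.0]-im["origin"]); K=im["camera_matrix"]; u,v=(K@(q/q[2]))[:2].astype(int); print(u,v)
    return cv2.resize(im["frame"][v-25:v+25,u-20:u+20,::-1],None,fx=10,fy=10,interpolation=cv2.INTER_CUBIC)
cv2.imwrite("pics/c7.png",np.hstack([crop("scene"),crop("side")]))
```

```text
[ 0.62197635 -0.25009001  0.10959052] [-3.14106882e+00  1.02601857e-03  3.12360370e+00] 16.7667 [-0.12215295 -0.28262915 -0.67498797] 59.42453742027283
205 318
316 197
```

View pics/c7.png

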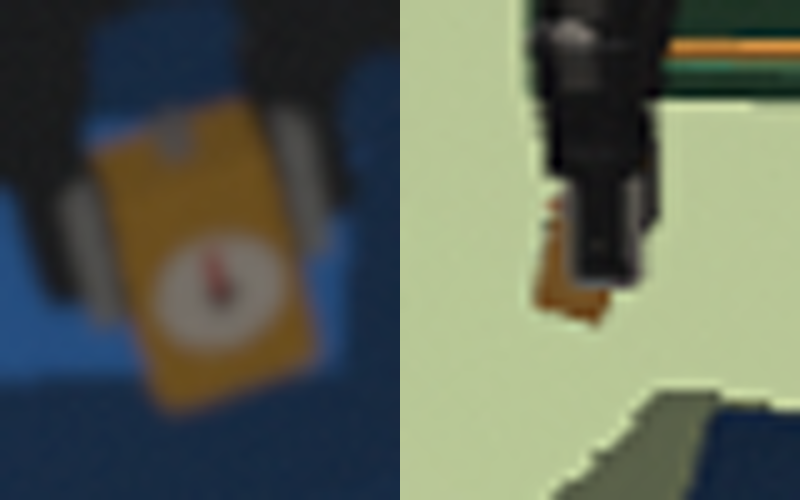

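Run:
```python
from h import *
im,st=load("scene7.pkl")
c=cv2.resize(im["frame"][318-25:343,185:225],None,fx=10,fy=10,interpolation=cv2.INTER_CUBIC)
hsv=cv2.cvtColor(c,cv2.COLOR_RGB2HSV)
m=(hsv[...,1]<120)&(hsv[...,2]>60); m[:200]=0;m[:,:130]=0; m[:,305:]=0
m=cv2.morphologyEx(m.astype(np.uint8),cv2.MORPH_CLOSE,np.ones((25,25)))
n,l,s,cc=cv2.connectedComponentsWithStats(m); i=1+np.argmax(s[1:,4]); 
ct=max(cv2.findContours((l==i).astype(np.uint8),0,cv2.CHAIN_APPROX_NONE)[0],key=cv2.contourArea)
e=cv2.fitEllipse(cv2.convexHull(ct)); print(s[i],e,cc[i])
pix=np.array(e[0])/10+[185-.45,293-.45]
o,d=ray(im,pix); d=d[0]/np.linalg.norm(d[0])
# predicted ellipse for tilts: project dial circle (r from size) at candidate pose
C=o+d*np.linalg.norm(st["eef_pos"]+[.011,0,.01]-o)
K=im["camera_matrix"];R=Rot.from_euler('xyz',im['rotation']).as_matrix()
for t in (0,10,15,20,25,30,35):
    Q=Rot.from_euler('zyx',[-.018,-np.radians(t),0]).as_matrix()
    a=np.linspace(0,6.28,60); X=C+.009*(np.outer(np.cos(a),Q[:,1])+np.outer(np.sin(a),Q[:,2]))
    q=(X-o)@R; p=(q[:,:2]/q[:,2:]*K[0,0]*10).astype(np.float32); f=cv2.fitEllipse(p); print(t,np.round(f[1],0),round(f[1][0]/f[1][1],3),round(f[2]))
# edges in side view: brown mask in crop
im,st=load("side7.pkl"); c=im["frame"][197-25:222,296:336]
hsv=cv2.cvtColor(c,cv2.COLOR_RGB2HSV); m=(hsv[...,1]>150)&(hsv[...,2]>60)&(hsv[...,0]<25); m[:16]=0
for r in np.argwhere(m.any(1)).ravel(): print(r,np.argwhere(m[r]).ravel().tolist())
```

```text
[  130   200   175   224 21397] ((245.90277099609375, 310.5072021484375), (181.71041870117188, 278.19549560546875), 52.75615310668945) [221.36762163 310.2041875 ]
0 [ 68. 112.] 0.609 67
10 [ 82. 112.] 0.729 65
15 [ 88. 112.] 0.781 64
20 [ 93. 112.] 0.827 63
25 [ 97. 112.] 0.866 61
30 [101. 112.] 0.899 59
35 [104. 112.] 0.925 56
22 [15]
24 [15]
25 [15]
26 [15]
27 [15]
28 [14, 15]
29 [14, 15, 16, 17, 18, 19, 20]
30 [14, 15, 16, 17, 18, 19]
31 [17, 18, 19]
```

Run:
```python
from h import *
im,st=load("scene7.pkl")
c=cv2.resize(im["frame"][318-25:343,185:225],None,fx=10,fy=10,interpolation=cv2.INTER_CUBIC).astype(int)
rb=c[...,2]/(c[...,0]+1)   # blue/red ratio: brass low, white high
# radial profile from centre to half-level crossing
cx,cy=219,293; pts=[]
for a in np.radians(np.arange(0,360,6)):
    r=np.arange(35,85); v=rb[(cy+r*np.sin(a)).astype(int),(cx+r*np.cos(a)).astype(int)]
    k=np.argmax(v<.5) if (v<.5).any() else -1
    if k>0: pts.append((cx+r[k]*np.cos(a),cy+r[k]*np.sin(a)))
e=cv2.fitEllipse(np.array(pts,np.float32)); print(len(pts),e,e[1][0]/e[1][1])
im,st=load("side7.pkl"); g=cv2.resize(im["frame"][172:222,296:336],None,fx=10,fy=10,interpolation=cv2.INTER_CUBIC).astype(int)
v=g[...,2]  # background bright blue channel vs brass
for y in range(210,300,15): print(y,np.argmax(v[y,80:]<110)+80, end=' ; ')
print()
for x in range(135,210,10): 
    col=v[200:,x]; k=np.where(col<110)[0]; print(x,200+k.max() if len(k) else None,end=' ; ')
o=np.array(im["origin"]);R=Rot.from_euler('xyz',im['rotation']).as_matrix();C=st["eef_pos"]+[0,0,.015]
print()
for t in (10,15,20,25,30):
    Q=Rot.from_euler('zyx',[-.018,-np.radians(t),0]).as_matrix()
    f=lambda X:(lambda q:q[:2]/q[2])(R.T@(C+Q@np.array(X)-o))
    A=f([.011,.014,-.03])-f([.011,.014,.0]);B=f([-.011,.014,-.03])-f([.011,.014,-.03]); print(t,"front dx/dy",A[0]/A[1],"bottom dy/dx",B[1]/B[0])
```

```text
54 ((220.320556640625, 292.5062561035156), (121.69744873046875, 146.8501739501953), 65.09197998046875) 0.8287184513090384
210 150 ; 225 144 ; 240 145 ; 255 141 ; 270 137 ; 285 134 ; 
135 307 ; 145 312 ; 155 499 ; 165 499 ; 175 499 ; 185 499 ; 195 499 ; 205 499 ; 
10 front dx/dy -0.16865274819057433 bottom dy/dx 0.1979008940768476
15 front dx/dy -0.27198344697612087 bottom dy/dx 0.27859502581788925
20 front dx/dy -0.38093540922309677 bottom dy/dx 0.36286253960435466
25 front dx/dy -0.49780703711687574 bottom dy/dx 0.4523075172844349
30 front dx/dy -0.6255108255498099 bottom dy/dx 0.548904068967307
```

carry_out:
  motion:
    - [-1,[0,0,-1],0]
    - [-1,[0,0,-1],0]
    - [-1,[0,0,-1],0]
    - [-1,[0,0,-0.5],0]
    - [-1,[-0.3,0,0],0]
    - [-1,[-0.3,0,0],0]
    - [-1,[0,0,0],0]

```text
time_s: 17.4
eef_pos: [0.6062, -0.2502, 0.022]
orientation: [-3.141, 0.001, 3.123]
force: [1.2, -1.1, -0.6]
opening: 0.0273
grip_force: 59.6
```

carry_out:
  motion:
    - [-1,[-0.15,0,0],0]
    - [-1,[-0.15,0,0],0]
    - [-1,[-0.12,0,0],0]
    - [-1,[0,0,0],0]

```text
time_s: 17.73
eef_pos: [0.5993, -0.2512, 0.0239]
orientation: [-3.139, 0.007, 3.123]
force: [11.6, 0.5, 0.5]
opening: 0.0268
grip_force: 59.3
```

carry_out:
  motion:
    - [-1,[0.5,0,0],0]
    - [-1,[0.5,0,0.5],0]
    - [-1,[0,0,1],0]
    - [-1,[0,0,1],0]
    - [-1,[0,0,1],0]
    - [-1,[0,0,0],0]
    - [-1,[0,0,0],0]

```text
time_s: 18.32
eef_pos: [0.6221, -0.2506, 0.1115]
orientation: [-3.14, 0.003, 3.123]
force: [0.3, 0.1, -0.9]
opening: 0.027
grip_force: 59.2
```

```bash
cat > tilt.py <<'E'
from h import *
im,_=get("scene","sc.png"); im2,st=get("side","sd.png")
print(st["eef_pos"],st["orientation"],st["time_s"],st["force"])
def uv(im,X):
    R=Rot.from_euler('xyz',im['rotation']).as_matrix(); q=R.T@(X-im["origin"]); K=im["camera_matrix"]; return (K@(q/q[2]))[:2].astype(int)
def big(im,u,v): return cv2.resize(im["frame"][v-25:v+25,u-20:u+20],None,fx=10,fy=10,interpolation=cv2.INTER_CUBIC)
u,v=uv(im,st["eef_pos"]); c=big(im,u,v).astype(int); rb=c[...,2]/(c[...,0]+1)
cx,cy=219,293
for _ in range(3):
    pts=[]
    for a in np.radians(np.arange(0,360,6)):
        r=np.arange(35,85); w=rb[np.clip((cy+r*np.sin(a)).astype(int),0,499),np.clip((cx+r*np.cos(a)).astype(int),0,399)]; k=np.argmax(w<.5)
        if k>0: pts.append((cx+r[k]*np.cos(a),cy+r[k]*np.sin(a)))
    e=cv2.fitEllipse(np.array(pts,np.float32)); cx,cy=e[0]
px=np.array(e[0])/10+[u-20-.45,v-25-.45]
print("ellipse",len(pts),np.round(e[0]),np.round(e[1]),e[1][0]/e[1][1],round(e[2]),"pix",px)
u2,v2=uv(im2,st["eef_pos"])
cv2.imwrite("pics/ct.png",np.hstack([c.astype(np.uint8),big(im2,u2,v2)])[:,:,::-1])
# dial centre: scene ray crossing plane 11 mm ahead of the grasp axis (tool -x)
yaw=st["orientation"][2]+np.pi; n=np.array([np.cos(yaw),np.sin(yaw),0]); o,d=ray(im,px); d=d[0]
t=((st["eef_pos"]-o)@n+.015)/(d@n); D=o+d*t; print("dial approx",D, "rel TCP",D-st["eef_pos"])
E
python3 tilt.py
```

```text
[ 0.6213152  -0.25016539  0.11008121] [-3.14084972e+00  1.43717713e-03  3.12349679e+00] 18.3667 [-0.90602201  0.05470797 -0.93758352]
ellipse 54 [232. 302.] [130. 146.] 0.8920104147387166 59 pix [206.70869141 321.73262024]
dial approx [ 0.63630638 -0.25078855  0.11662664] rel TCP [ 0.01499118 -0.00062316  0.00654544]
```

View pics/ct.png

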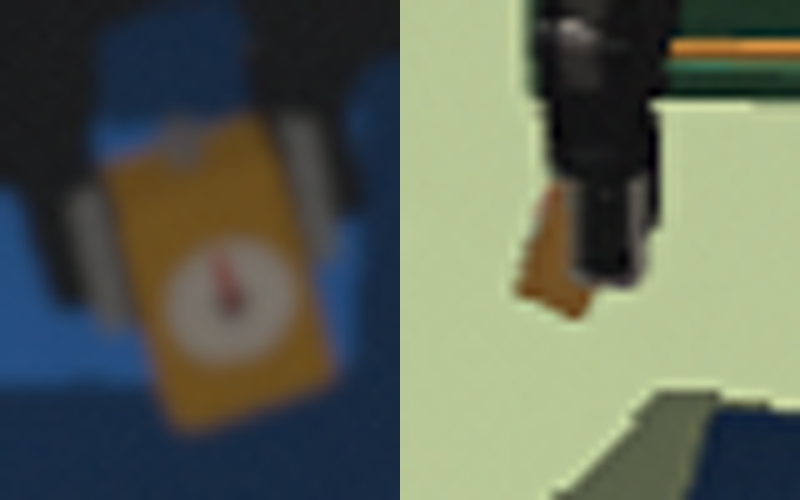

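```bash
python3 - <<'E'
from h import *
R=[]
for n,(u0,u1,v0,v1) in (("scene",(325,372,205,262)),("side",(268,305,175,220))):
    im,st=load(n+"0.pkl"); f=im["frame"]; s=8
    c=cv2.resize(f[v0:v1,u0:u1],None,fx=s,fy=s,interpolation=cv2.INTER_CUBIC); hsv=cv2.cvtColor(c,cv2.COLOR_RGB2HSV)
    m=((hsv[...,1]<40)&(hsv[...,2]>(150))).astype(np.uint8)
    k,l,st_,cc=cv2.connectedComponentsWithStats(m)
    for i in np.argsort(-st_[1:,4])[:2]+1:
        ct=max(cv2.findContours((l==i).astype(np.uint8),0,cv2.CHAIN_APPROX_NONE)[0],key=cv2.contourArea); e=cv2.fitEllipse(cv2.convexHull(ct))
        print(n,st_[i][:5]/s+np.array([u0,v0,0,0,0]),"ell",np.array(e[0])/s+[u0,v0],np.array(e[1])/s,e[2])
    # dark column & foot: gray low-sat pixels rows
E
python3 - <<'E'
import sys; sys.path.insert(0,'.')
from h import *
# timer corners from side crop, planes y
st=manip.get_state(); im=load("side0.pkl")[0]
Rm=Rot.from_euler('xyz',im['rotation']).as_matrix();q=Rm.T@(np.array([.6213,-.2502,.1101])-im["origin"]);u,v=(im["camera_matrix"]@(q/q[2]))[:2].astype(int)
P=np.array([(513,293),(577,320),(550,187)])-[400,0]; px=P/10+[u-20-.45,v-25-.45]
o,d=ray(im,px)
X=o+d*((-.237-o[1])/d[:,1])[:,None]; print((X-[.6213,-.2502,.1101]).round(4))
for a,b in((0,1),(2,0)): print(np.linalg.norm(X[b]-X[a]), np.degrees(np.arctan2(*(X[a]-X[b])[[2,0]])))
# column axis
for n,pts in (("scene",[(388,365),(401,275)]),("side",[(239,272),(232,195)])):
    im=load(f"{n}0.pkl")[0]; o,d=ray(im,pts); nn=np.cross(d[0],d[1]); nn/=np.linalg.norm(nn); print(n,"plane",nn.round(3),(nn@o).round(4))
E
```

```text
scene [ 338.5    213.75    26.25    16.375 1018.625] ell [351.2625885 222.692976 ] [16.71151352 27.1663723 ] 74.23847198486328
[[ 0.0266  0.0132 -0.0059]
 [ 0.0085  0.0132 -0.0139]
 [ 0.0151  0.0132  0.0279]]
0.019725557985853157 23.897139902193135
0.03567157399923953 108.73634763401319
scene plane [0.638 0.769 0.035] 0.5215
side plane [-0.955 -0.295 -0.039] -0.759Traceback (most recent call last):
  File "<stdin>", line 9, in <module>
cv2.error: OpenCV(4.12.0) /io/opencv/modules/imgproc/src/shapedescr.cpp:361: error: (-201:Incorrect size of input array) There should be at least 5 points to fit the ellipse in function 'fitEllipseNoDirect'
```

Run:
```python
from h import *
for n,(u0,u1,v0,v1) in (("scene",(325,372,205,262)),("side",(268,305,172,222))):
    im,st=load(n+"0.pkl"); f=im["frame"]; c=f[v0:v1,u0:u1]; hsv=cv2.cvtColor(c,cv2.COLOR_RGB2HSV).astype(int)
    print(n,u0,v0)
    for r in range(0,c.shape[0],2):
        print(v0+r,''.join('#' if h[2]<50 else ('o' if h[0]<24 and h[1]>90 else ('g' if 28<h[0]<60 and h[1]>45 else ('W' if h[2]>140 else '+'))) for h in hsv[r]))
```

```text
scene 325 205
205 ggggggggggggggggggggggggggggggggggggggggggggggg
207 ggggggggggggggggggggggggggggggggggggggggggggggg
209 ggggggggggggggggggggggggggggggggggggggggggggggg
211 ggggggggggggggggggggggggggggggggggggggggggggggg
213 ggggggggggggggggggggggggggggggggggggggggggggggg
215 gggggggggggggggggggggWWWWWWWWWWWWWWWggggggggggg
217 ggggggggggggggggggWWWWWWWWWWWWWWWWWWWWWgggggggg
219 ggggggggggggggggWWWWWWWWWWWWWWWWWWWWWWWWWgggggg
221 ggggggggggggggWWWWWWWWWWWWWWWWWWWWooWWW++++++++
223 gggggggggggggWWWWWWWWWWWWWWWoooooooooo+++++++++
225 ggggggggggggWWWWWWWWWWWW++ooooooo++++++++++++++
227 gggggggggggWWWWWWWWWWW++oooo+++++++++++++++++++
229 ggggggggggg++WWWWWWWW++ooo+++++++++++++++++++++
231 gggggggggg+++WWWWWWW++oooo+++++++++++++++++++++
233 gggggggggg++++WWWWW+++ooooo++++++++++++++++++++
235 gggggggggg++++WWWWW++ooooo+++++++++++++++++++++
237 gggggggggg++++WWWWW++oooooo++++++++++++++++++++
239 ggggggggggg++++WWWW+++ooooo++++++++++++++++++++
241 ggggggggggg++++WWWW+++ooooo++++++++++++++++++++
243 gggggggggggg++++WW+++++ooooo+++++++++++++++++++
245 ggggggggggggg++++W++++++ooooo+++++++++++++
[... 784 characters left out ...]
###ooogggWWWWWWWWggggggggggg
190 ++++++######ooo#g+WWWWWWWWggggggggggg
192 +++++######oooo###+WWWWWWgggggggggggg
194 +++++######ooo####WWWWWW+#ggggggggggg
196 ++++######ooo####WWWWWWW+#ggggggggggg
198 +++######oooo###+WWWWWW+##ggggggggggg
200 ++######oooo###+WWWWWW+##gggggggggggg
202 +gggg###ooo####WWWWWW+##+gggggggggggg
204 ggggggoooo####WWWWWW++##ggggggggggggg
206 gggggggggggg+WW++++++##gggggggggggggg
208 ggggggggggggWW++++++#+ggggggggggggggg
210 gggggggggggW++++++g+++ggggggggggggggg
212 gggggggggggggg++ggg++++gggggggggggggg
214 ggggggggggggggggggg++++gggggggggggggg
216 gggggggggggggggggg+WWW++ggggggggggggg
218 gggggggggggggggggg+++++++gggggggggggg
220 gggggggggggggggggggg+++gggggggggggggg
```

Run:
```python
from h import *
def tri(a,b):
    A=np.zeros((3,3));B=np.zeros(3);D=[]
    for n,p in(("scene",a),("side",b)):
        o,d=ray(load(n+"0.pkl")[0],p); d=d[0]/np.linalg.norm(d[0]); M=np.eye(3)-np.outer(d,d);A+=M;B+=M@o;D.append((o,M))
    X=np.linalg.solve(A,B); return X,[np.linalg.norm(M@(X-o)).round(4) for o,M in D]
X,e=tri((350.5,233),(287.5,199)); print("ring",X,e)
col=np.array([.783,.024]); v=col-X[:2]; print("yaw",np.arctan2(v[1],v[0]),"dist",np.hypot(*v))
im=load("side0.pkl")[0]; o,d=ray(im,(292.5,201)); d=d[0]; print("lensfront at y=ring y:",o+d*((X[1]-o[1])/d[1]))
for yaw in(.08,.1,.12,.14): print(yaw, col-.225*np.array([np.cos(yaw),np.sin(yaw)]), "lens", col-.134*np.array([np.cos(yaw),np.sin(yaw)]))
```

```text
ring [0.65846026 0.0024518  0.23577753] [np.float64(0.0008), np.float64(0.0008)]
yaw 0.1713264683369756 dist 0.12639015954327643
lensfront at y=ring y: [0.64673526 0.0024518  0.23166722]
0.08 [0.55871962 0.00601919] lens [0.64942857 0.01329143]
0.1 [0.55912406 0.00153748] lens [0.64966944 0.01062232]
0.12 [ 0.55961806 -0.00293525] lens [0.64996364 0.00795856]
0.14 [ 0.5602014 -0.0073972] lens [0.65031106 0.00530122]
```

carry_out:
  motion:
    - [-1,[-0.8,0.2,0.45],0.3]
    - [-1,[-0.8,0.2,0.45],0.3]
    - [-1,[-0.8,0.2,0.45],0.3]
    - [-1,[-0.8,0.2,0.45],0.3]
    - [-1,[-0.8,0.2,0.45],0.3]
    - [-1,[-0.8,0.2,0.45],0.3]
    - [-1,[0,0.8,0],0]
    - [-1,[0,0.8,0],0]
    - [-1,[0,0.8,0],0]
    - [-1,[0,0.8,0],0]

```text
time_s: 19.25
eef_pos: [0.5003, -0.1391, 0.1756]
orientation: [3.141, -0.001, -3.003]
force: [0.2, -0.3, -1.3]
opening: 0.0273
grip_force: 59.2
```

carry_out:
  motion:
    - [-1,[0,0.8,0],0]
    - [-1,[0,0.8,0],0]
    - [-1,[0,0.8,0],0]
    - [-1,[0,0.8,0],0]
    - [-1,[0,0.8,0],0]
    - [-1,[0,0.8,0],0]
    - [-1,[0,0.32,0],0]
    - [-1,[0,0,0],0]
    - [-1,[0.3,0,0],0]
    - [-1,[0.3,0,0],0]

```text
time_s: 20.08
eef_pos: [0.5167, -0.0127, 0.1761]
orientation: [-3.141, -0.0, -3.003]
force: [-0.4, 0.4, -0.8]
opening: 0.027
grip_force: 59.2
```

carry_out:
  motion:
    - [-1,[0.3,0,0],0]
    - [-1,[0.3,0,0],0]
    - [-1,[0.28,0,0],0]
    - [-1,[0,0,0],0]
    - [-1,[0,0,0],0]

```text
time_s: 20.5
eef_pos: [0.5386, -0.0122, 0.1761]
orientation: [3.142, -0.0, -3.003]
force: [-0.6, 0.8, -0.6]
opening: 0.0273
grip_force: 59.2
```

Run:
```python
from h import *
import pickle
for n in("scene","side"):
    im,st=get(n,n+"9.png"); pickle.dump((im,st),open(n+"9.pkl","wb"))
    f=im["frame"]; R=Rot.from_euler('xyz',im['rotation']).as_matrix(); q=R.T@(st["eef_pos"]+[.015,0,.01]-im["origin"]); u,v=(im["camera_matrix"]@(q/q[2]))[:2].astype(int)
    c=f[v-28:v+26,u-30:u+34]; hsv=cv2.cvtColor(c,cv2.COLOR_RGB2HSV).astype(int); print(n,u-30)
    for r in range(0,c.shape[0],2 if n=="scene" else 1):
        print(v-28+r,''.join('#' if h[2]<45 else ('o' if h[0]<26 and h[1]>110 else ('g' if 28<h[0]<60 and h[1]>45 else ('W' if h[2]>120 else '+'))) for h in hsv[r]))
print(st["eef_pos"],st["orientation"],st["time_s"],st["force"],st["grip_force"])
# scene column edges
im=load("scene0.pkl")[0]; 
for r in(290,310,330,345): print(r,im["frame"][r,380:412].sum(1).tolist())
```

```text
scene 283
193 #######++ggg###############+ggg####################ggggggggggggg
195 #######++ggg+##############gggg###################gggggggggggggg
197 #######ggggg+#############ggggg+############+ggggggggggggggggggg
199 ########+ggg##############ggggg++#########gggggggggggggggggggggg
201 +########+g+############gggggggg#########+gggggggggggggggggggggg
203 gg#####################ggggggggg########gggggggggggggggggggggggg
205 gggg###################ggggggggg####++++gggggggggggggggggggggggg
207 ggggggg###############+ggg++g++oooo##+++gggggggggggggggggggggggg
209 ggggggggg#############ggg++++oooooooo+++gggggggggggggggggggggggg
211 ggggggggggg###########++ooooooooooooo+++gggggggggggggggggggggggg
213 ggggggggggggg+######++++ooooooooooooo+++gggggggggggggggggggggggg
215 gggggggggggggg######++++oooooooooooooo+ggggggggggggggggggggggggW
217 gggggggggggggg+#####++++oooooo++++++++ggggggggggggggggggggggWWWW
219 ggggggggggggggg#####++++ooooo+++++++++ggggggggggggggggggggWWWWWW
221 gggggggggggggggg####++++oooo+++++++++++gggggggggggggggggWWWWWWWW
223 gggggggggggggggggg##++++oooo+++++++++++gggggggggggg
[... 4618 characters left out ...]
50848308 -1.87725227] 59.236629009246826
290 [430, 430, 430, 430, 430, 430, 431, 430, 430, 430, 429, 414, 356, 281, 243, 240, 242, 245, 246, 245, 246, 242, 245, 267, 335, 397, 426, 430, 430, 430, 430, 430]
310 [430, 430, 430, 431, 431, 430, 430, 419, 376, 305, 254, 243, 248, 250, 248, 249, 253, 250, 255, 291, 358, 409, 427, 429, 430, 430, 430, 429, 429, 430, 429, 429]
330 [430, 429, 429, 427, 397, 329, 264, 247, 250, 249, 253, 253, 255, 255, 262, 302, 372, 417, 428, 430, 430, 430, 428, 429, 430, 430, 429, 428, 428, 430, 430, 428]
345 [203, 205, 212, 221, 236, 244, 247, 249, 249, 248, 251, 248, 236, 219, 219, 256, 322, 382, 418, 426, 429, 429, 428, 430, 427, 429, 430, 428, 428, 430, 430, 427]
```

Run:
```python
from h import *
im=load("side0.pkl")[0]; f=im["frame"].astype(int).sum(2)
ed=[]
for r in(205,220,235,250,262):
    row=f[r,215:262]; d=np.diff(row.astype(float)); a=215+np.argmin(d)+.5; b=215+np.argmax(d)+.5; ed.append((a,b)); print(r,a,b,end=' ; ')
print()
sp=[((a+b)/2,r) for (a,b),r in zip(ed,(205,220,235,250,262))]
L=[]
for n,pts in (("scene",[(398.2,290),(390.4,330)]),("side",[sp[0],sp[3]])):
    i=load(f"{n}0.pkl")[0]; o,d=ray(i,pts); nn=np.cross(d[0],d[1]); nn/=np.linalg.norm(nn); L.append((nn,nn@o))
for z in(.05,.15,.25): print(z,"col",np.linalg.solve([l[0][:2] for l in L],[l[1]-l[0][2]*z for l in L]).round(4))
T=np.array([.53815,-.01213,.17607]); n=np.array([np.cos(.139),np.sin(.139)]); lft=np.array([-n[1],n[0]])
# side: front-bottom-left corner on the plane lft = +.0135
o,d=ray(load("side9.pkl")[0],[(331,226),(339.5,229),(336.8,207.5)]); l3=np.r_[lft,0]
X=o+d*((l3@T+.0135-o@l3)/(d@l3))[:,None]; rel=np.c_[(X-T)[:,:2]@n,(X-T)[:,2]]; print("corners fwd,up",rel.round(4)); 
o,d=ray(load("scene9.pkl")[0],(316.5,222)); d=d[0]
for fw in(.015,.018,.02,.022):
    n3=np.r_[n,0]; P=o+d*(((T-o)@n3+fw)/(d@n3)); print(fw,P.round(4),"lat",((P-T)@l3).round(4),"up",(P-T)[2].round(4))
```

```text
205 227.5 235.5 ; 220 229.5 237.5 ; 235 232.5 239.5 ; 250 234.5 241.5 ; 262 235.5 243.5 ; 
0.05 col [0.7824 0.0183]
0.15 col [0.7832 0.0175]
0.25 col [0.7841 0.0166]
corners fwd,up [[ 0.0242 -0.0048]
 [ 0.0046 -0.0137]
 [ 0.0111  0.043 ]]
0.015 [ 0.5524 -0.0056  0.1811] lat 0.0045 up 0.0051
0.018 [ 0.5556 -0.0072  0.1842] lat 0.0024 up 0.0082
0.02 [ 0.5578 -0.0084  0.1863] lat 0.001 up 0.0102
0.022 [ 0.56   -0.0095  0.1883] lat -0.0004 up 0.0123
```

carry_out:
  motion:
    - [-1,[0.08,0,0.12],-0.2]
    - [-1,[0,0,0],0]
    - [-1,[0,0,0],0]
    - [-1,[0,0,0],0]
    - [-1,[0,0,0],0]
    - [-1,[0,0,0],0]

```text
time_s: 21.1
eef_pos: [0.5403, -0.0119, 0.1793]
orientation: [3.142, -0.0, -3.02]
force: [0.1, 0.5, -0.2]
opening: 0.0272
grip_force: 59.2
```

Run:
```python
from h import *
s=manip.get_state(); print(s["eef_pos"],s["grip_force"],s["opening"],abs(s["joint_velocities"]).max(),s["time_s"])
print(order.finish_job())
```

```text
[ 0.54026299 -0.01194013  0.1792982 ] 59.23573136329651 0.02717955373729101 0.0017952919913144542 21.1
the job is handed in; nothing more can be done
None
```

The job is handed in, with no verdict returned: the blade is home in the holder and released, and the timer is held still by my measurement within about 5 mm of the focus point, tilted back about 24°; I viewed 11 pictures, one over the limit of 10.

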